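# Square a cover board in the binding jig and set the keeper

### The arm

A 6-joint arm with a two-finger parallel gripper is mounted at the origin on the work surface; the furniture and walls round the work are solid. World frame = base frame: x ahead of the robot, y to its left, z up, the work surface at z = 0. Lengths are in m, angles in rad, forces in N, time in s.
With the tool pointing down it reaches from about 0.425 to 0.95 m from the base axis. Payload 3.5 kg.
Tool frame: the origin (TCP) lies midway between the tips of the shut fingers; the grasp point (between the pads) lies 19 mm behind it; z points along the fingers, y is the direction in which the jaws open and shut (so a half turn about z gives the same grasp; the last joint's range is limited). The gripper opens to 85 mm and grips with 20 to 120 N. Pads are 22 mm wide; open, the fingers measure 114 mm over their backs; the gripper's body (76 mm by 85 mm) begins 54 mm behind the grasp point. The pads swing forward as they close: fully open they stand 13 mm farther back than shut.
Start: joints at [1.129, 0.286, 1.577, -0, 1.279, -0.15], TCP at [0.194, 0.646, 0.231] pointing down, gripper open.
Joint ranges: [-2.77, 2.77], [-0.9, 2.22], [0.21, 2.48], [-1.53, 4.67], [0.24, 2.81], [-2.84, 2.84]. Speed limits (rad/s): [2.79, 2.79, 3.14, 3.14, 3.14, 3.14].

### API

Orientations are given as a unit quaternion [x, y, z, w].
In Python, from plant import * gives the robot as it stands.
- The arm moves only by the shell command python3 -m jog 'ROWS' [FORCE]. ROWS is a JSON object of lists of equal length, an entry for each row: "travel": the shift along the world's x, y, z in mm, a list of three; "dr": the turn, a rotation vector about the world's x, y, z in degrees, a list of three; "jaw": the closure in counts, from 0 (fully open) to 255 (shut). In form: {"travel": [[x, y, z], ...], "dr": [[wx, wy, wz], ...], "jaw": [jaw, ...]}. A call has 1 to 5 rows; each row shifts and turns the commanded pose from where the row before left it; what a row does not reach is not made up. A row lasts 1/12 s, in which the tool goes at most 41.7 mm and 7.16 degrees, less where a joint would pass 70% of its speed; a pose out of reach is approached as far as the arm can. A call is refused whole if a number of a shift passes 41.7 or a number of a turn 7.16, either way. A call with a gripper value outside its range is refused whole. The fingers move at their own pace and stop on an object; FORCE is the grip in N (left out, the last holds). Time passes only in rows, so rows that do not move let the fingers close. It gives the time, the measured TCP pose, the force and the opening at its end, in the units of the state.
- get_state(): the state, without advancing time (a new reading comes with each control period).
- read_camera(name): name is "scene" or "side" or "wrist"; returns the picture (400x640x3 uint8, red, green, blue); there is no depth.
- camera_info(name): a dict with "K" (3x3 intrinsics, pixels), "k1" (the pictures are not rectified: a ray, as slopes to the right and down, at radius r is drawn at 1 + k1 r^2 times it, then the intrinsics apply), "R" (3x3) and "t" (3): a world point X has camera coordinates R X + t; the wrist camera has in their place "mount" (4x4, takes a point from camera to tool coordinates, whose origin is the TCP and whose axes are the flange's). Camera axes: x right, y down, z forward; pixel columns grow to the right and rows downward; lengths in m; the calibration is good to about 2 mm. A picture is of the moment at which its call begins: read the wrist's pose just before it. camera_info takes no time and is no camera call.
- sign_off(): hands the job in, once; it reports no verdict.
The state is a dict: "time": time; "qpos": joint angles; "dq": joint speeds; "joint_efforts": joint torques, N m; "eef_pos": TCP position; "tcp_rot": TCP orientation; "contact_force": force on the tool from outside, world axes, zero at the start; "wrist_torque": the same for the moment, N m; "opening": opening from 0.0 (shut) to 1.0 (fully open).
Only numpy, scipy, OpenCV 4.12 (cv2) and the standard library are available. Lean on these libraries where they do the work, as an engineer would, in place of code of your own. Each camera call takes 0.05 s, during which the arm holds its last target. There are 200 camera calls.

### The job

Pick up the glue stick and use its foot to nudge the brown cover board across the jig bed until it lies flush against both metal fences, fully home in their square corner; do not touch the board with the gripper. Then throw the keeper lever to its middle notch, the one with the long mark, and leave it there. Finish with the glue stick standing upright on the bare desk beside the jig, and do not disturb the other loose things.

Things in the scene. Friction and masses are not known exactly. Their poses are not given: they have to be found in the camera images.
- jig: Grey flat jig fixed to the desk; origin on its underside. The bed spans jig x -100 to +100 and y -90 to +120 mm, its top 8 mm above the desk. Two aluminium fences 12 mm thick, 10 mm high above the bed, stand along its +x (far) and +y (left) edges; their inner faces are at jig x = +88 mm and y = +108 mm. A wing with the keeper lever joins on the +y side (jig x -90 to +55 mm, out to y = +206 mm, 8 mm high).
- corner (a point): Inner corner of the two fences on the bed's surface, at jig (88, 108, 8) mm; axes as the jig's.
- board_center (a point): Centre (half-way up) of the loose stiff cover board, plain brown wood grain, 100 (x) x 120 (y) x 6 mm, about 0.12 kg, lying flat on the bed. x and y along its edges; when home, its axes agree with the jig's (it starts turned by less than 0.25 rad) and its centre is at jig (38, 48, 11) mm.
- board_corner (a point): The underside corner of the board at its own +x +y (50, 60 mm from its centre): it must come to the fences' inner corner.
- stick_center (a point): Centre of the glue stick, a red tube with a white cap, the only slim straight round tube standing on the desk: 27 mm across, 92 mm tall, standing upright, half-way up (46 mm above its foot), about 0.04 kg. z is its upward axis. Grip it across its upper half.
- keeper (a joint): Angle of the keeper lever (rad), a steel arm turning level about the pivot on the wing. 0: first notch, handle along the jig's -x (where it starts); 0.5: middle notch, with the long black mark; 1.0: last notch, the end of its travel. Grows clockwise seen from above (the knob swings from jig -x towards +y). A spring draws it into the nearest notch, to within about 0.04 rad; about 3 to 4 N at the knob throws it over.
- pivot (a point): On the lever's pivot axis, at jig (35, 132, 55.5) mm, level with the middle of the knob; axes as the jig's.
- knob (a point): Middle of the lever's upright black knob, 17 mm across and 40 mm tall (its top 20 mm above this point, which is 55.5 mm above the desk), 65 mm from the pivot axis.
- corrector_site (a point): Bystander: small white screw-capped bottle, 31 mm across, 72 mm tall, loose on the desk; this point is its centre.
- carton_site (a point): Bystander: small flat carton 45 x 75 x 18 mm, loose on the desk; this point is its centre.
- clip_site (a point): Bystander: black binder clip 34 x 41 x 40 mm, loose on the desk; this point is at half its height.
There are look-alikes about, which are no part of the job. Leave any orange or purple look-alike of the part that bears stick_center alone.

How it is judged:
By the outcome, as a careful person would: the job done as asked, in the order asked, and still so for the second after the job is handed in, with the robot touching nothing.
It also fails if it takes over 72 s, if anything falls off the work surface, if the arm or the gripper's body presses on something with over 40 N, if the wrist force passes 120 N, or if a joint passes its speed limit or range.

## Working session

There is one attempt and no reset: what is moved stays moved. The work goes in short steps, Python scripts to look and compute and a shell command to move; the robot and the scene stay as the last step left them, time stands still between calls to the robot, and variables do not carry over. Pictures are saved under pics/ and viewed, about 8 in all and at most 12, crops included, and the job is handed in when it is done.

```bash
mkdir -p pics; cat > h.py <<'E'
from plant import *
import numpy as np, cv2
from scipy.spatial.transform import Rotation as Ro
def cam(n,st=None):
    c=camera_info(n)
    K=np.array(c["K"]);k1=c["k1"]
    if n=="wrist":
        M=np.array(c["mount"]);T=np.eye(4);T[:3,:3]=Ro.from_quat(st["tcp_rot"]).as_matrix();T[:3,3]=st["eef_pos"]
        W=T@M;R=W[:3,:3].T;t=-R@W[:3,3]
    else: R=np.array(c["R"]);t=np.array(c["t"])
    return K,k1,R,t
def unproj(C,uv,z):
    K,k1,R,t=C;o=[]
    for u,v in np.atleast_2d(uv):
        d=np.linalg.inv(K)@[u,v,1];d=d[:2];s=d.copy()
        for _ in range(20): s=d/(1+k1*(s@s))
        r=R.T@[s[0],s[1],1];c=-R.T@t
        o.append(c+r*(z-c[2])/r[2])
    return np.array(o)
def proj(C,X):
    K,k1,R,t=C;o=[]
    for x in np.atleast_2d(X):
        p=R@x+t;s=p[:2]/p[2];s=s*(1+k1*(s@s));o.append((K@[*s,1])[:2])
    return np.array(o)
def snap(n,f,crop=None,sc=1):
    st=get_state();im=read_camera(n)[:,:,::-1].copy()
    np.save("pics/"+f+".npy",im)
    if crop: x0,y0,x1,y1=crop;im=im[y0:y1,x0:x1]
    im=cv2.resize(im,None,fx=sc,fy=sc,interpolation=cv2.INTER_CUBIC)
    cv2.imwrite("pics/"+f+".png",im);return st
E
python3 - <<'E'
from h import *
s=snap("scene","s1",sc=1.25);print(s)
snap("side","d1",sc=1.25)
for n in("scene","side"):
    C=cam(n);print(n,-C[2].T@C[3],C[0],C[1])
print(camera_info("wrist"))
E
```

```text
{'time': 0.0, 'qpos': array([ 1.12899285e+00,  2.87173304e-01,  1.57815260e+00,  7.99619283e-06,
        1.27859310e+00, -1.49996079e-01]), 'dq': array([ 0.00224553, -0.00060606, -0.00022799, -0.00015406,  0.00042547,
        0.00036059]), 'joint_efforts': array([ 5.07857603e-04, -4.05966103e+01, -2.92635280e+01, -9.47395438e-05,
        5.76620630e-03,  6.82795132e-06]), 'eef_pos': array([0.19387506, 0.64588528, 0.22995529]), 'tcp_rot': array([ 1.45387633e-01,  9.89374087e-01, -1.11150552e-03, -3.42842907e-04]), 'contact_force': array([-0.29480494, -0.53938745,  0.39538769]), 'wrist_torque': array([ 0.01226064, -0.00736542,  0.03673835]), 'opening': 0.9991669875072954}
scene [-0.01285779 -0.4600522   0.54977584] [[397.78016375   0.         324.03408835]
 [  0.         397.78016375 202.61036718]
 [  0.           0.           1.        ]] -0.010961945140457648
side [0.12839719 0.30889305 0.86603486] [[383.55698242   0.         324.93498463]
 [  0.         383.55698242 192.7164804 ]
 [  0.           0.           1.        ]] 0.014148669165411536
{'K': array([[301.05355219,   0.        , 323.51216325],
       [  0.        , 301.05355219, 204.05624226],
       [  0.        ,   0.        ,   1.        ]]), 'k1': -0.010415646801118556, 'mount': array([[-2.50771619e-04, -9.52200706e-01, -3.05473000e-01,
         7.85839359e-02],
       [ 9.99999968e-01, -2.25377648e-04, -1.18396242e-04,
        -8.21898828e-04],
       [ 4.38901986e-05, -3.05473019e-01,  9.52200731e-01,
        -1.42244358e-01],
       [ 0.00000000e+00,  0.00000000e+00,  0.00000000e+00,
         1.00000000e+00]])}
```

View pics/s1.png

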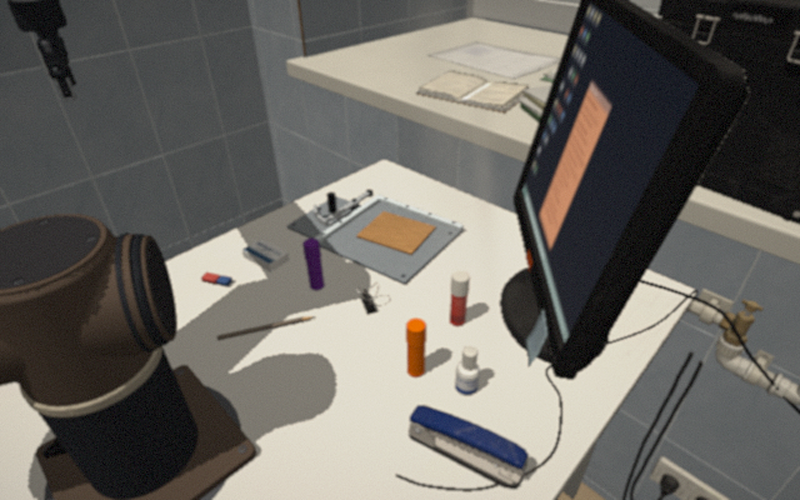

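View pics/d1.png

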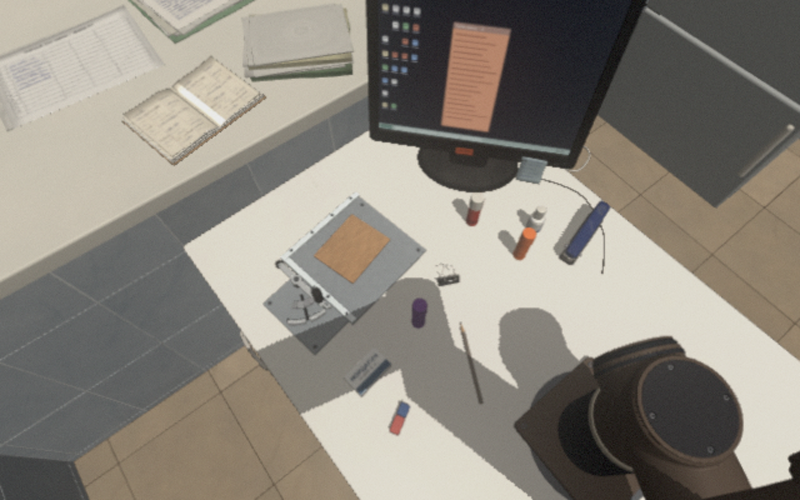

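The scene and side views show the jig (side ~(350,260)), the board on it, the lever at (318,295), the red stick with white cap at (475,210), and the monitor just behind the stick. I'll enlarge the side view for measurement.

```bash
python3 - <<'E'
from h import *
im=np.load("pics/d1.npy")[140:290,200:400]
cv2.imwrite("pics/d1c.png",cv2.resize(im,None,fx=4,fy=4,interpolation=cv2.INTER_CUBIC))
E
```

```text
(no output)
```

View pics/d1c.png

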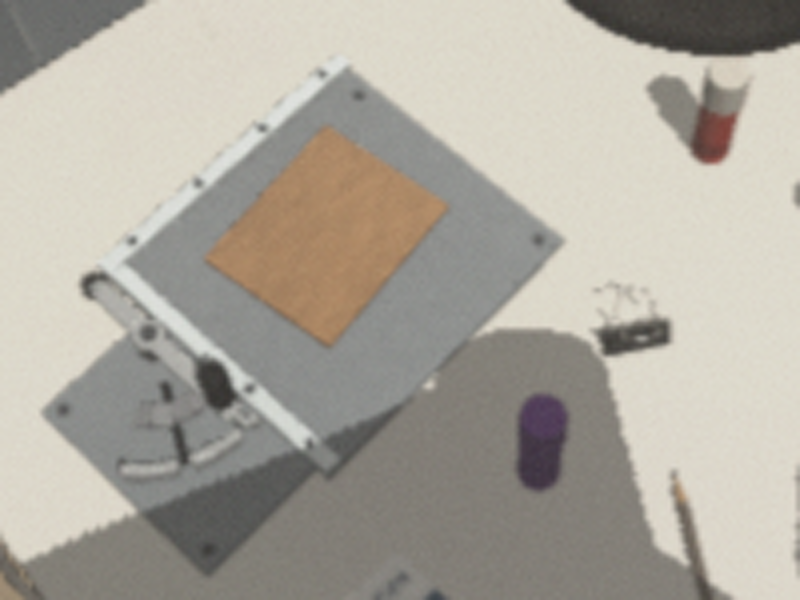

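```bash
python3 - <<'E'
from h import *
from scipy.optimize import least_squares
C=cam("side")
px=lambda a:np.array(a,float)/4+[200,140]-0.375
J=np.array([[-100,-90,8],[-90,206,8],[55,206,8],[88,108,8],[100,-90,18],[88,-90,8]])/1e3
uv=px([[563,240],[208,576],[43,410],[128,262],[338,57],[352,68]])
def tr(p,L):
    c,s=np.cos(p[2]),np.sin(p[2]);return np.c_[p[0]+c*L[:,0]-s*L[:,1],p[1]+s*L[:,0]+c*L[:,1],L[:,2]]
f=lambda p:(proj(C,tr(p,J))-uv).ravel()
r=min((least_squares(f,[.5,.3,a]) for a in (0,1.5,3,-1.5)),key=lambda r:r.cost)
print("jig",r.x,np.round(f(r.x)*4))
p=r.x
B=np.array([[50,60,14],[50,-60,14],[-50,-60,14],[-50,60,14]])/1e3
ub=px([[205,260],[328,127],[447,207],[332,347]])
g=lambda q:(proj(C,tr(q,B))-ub).ravel()
rb=least_squares(g,p);q=rb.x;print("board",q,np.round(g(q)*4))
c,s=np.cos(p[2]),np.sin(p[2]);d=q[:2]-p[:2]
print("board in jig",(c*d[0]+s*d[1])*1e3,(-s*d[0]+c*d[1])*1e3,q[2]-p[2])
# stick: cap top center z=.092, foot
print("stick top",unproj(C,px([[729,73]]),.092),"bottom",unproj(C,px([[710,150]]),.0))
print("pivot,knob0",tr(p,np.array([[.035,.132,.0555],[-.030,.132,.0555]])))
print("clip",unproj(C,px([[633,335]]),.02),"purple",unproj(C,px([[543,415]]),.09))
print("monitor base edge",unproj(C,px([[570,5],[640,45],[720,55],[790,45]]),.0))
np.save("jig.npy",p)
E
```

```text
jig [0.52334513 0.10914129 0.17471111] [ 4. -1. -1.  0. -4.  1. -0.  5.  1. -7.  1.  0.]
board [0.53198131 0.12028458 0.28433902] [-1.  0. -1. -2.  4. -1. -1.  2.]
board in jig 10.44167786068365 9.472484561686182 0.10962791242292352
stick top [[ 0.43720361 -0.11423369  0.092     ]] bottom [[ 0.43685323 -0.11475525  0.        ]]
pivot,knob0 [[0.5348676  0.24521565 0.0555    ]
 [0.47085711 0.23391712 0.0555    ]]
clip [[0.36178438 0.01663044 0.02      ]] purple [[0.33638158 0.10892344 0.09      ]]
monitor base edge [[ 0.58201355 -0.11478914  0.        ]
 [ 0.52751814 -0.13167354  0.        ]
 [ 0.48840459 -0.1693475   0.        ]
 [ 0.46553618 -0.21245026  0.        ]]
```

```bash
python3 - <<'E'
from h import *
A=cam("scene");B=cam("side")
def ray(C,uv):
    a=unproj(C,uv,0)[0];c=-C[2].T@C[3];return c,(a-c)/np.linalg.norm(a-c)
def tri(u,v):
    c1,d1=ray(A,np.array(u)/1.25);c2,d2=ray(B,np.array(v)/1.25)
    s=np.linalg.lstsq(np.c_[d1,-d2],c2-c1,rcond=None)[0];a=c1+s[0]*d1;b=c2+s[1]*d2;return np.round((a+b)/2,3),np.linalg.norm(a-b).round(3)
print(tri((519,200),(370,135)),tri((565,375),(578,165)))
print("stick top",tri((460,276),(477,199)),"corr",tri((470,352),(540,210)), "orange",tri((416,323),(528,232)))
E
```

```text
(array([ 0.693, -0.045,  0.081]), np.float64(0.001)) (array([ 0.373, -0.322,  0.098]), np.float64(0.006))
stick top (array([ 0.438, -0.115,  0.088]), np.float64(0.003)) corr (array([ 0.351, -0.207,  0.066]), np.float64(0.001)) orange (array([ 0.323, -0.138,  0.091]), np.float64(0.001))
```

```bash

python3 -m jog '{"travel":[[23,-32,0],[23,-32,0],[23,-32,0],[23,-32,0],[23,-32,0]],"dr":[[0,0,5.34],[0,0,5.34],[0,0,5.34],[0,0,5.34],[0,0,5.34]],"jaw":[0,0,0,0,0]}' 40
python3 -m jog '{"travel":[[23,-32,0],[23,-32,0],[23,-32,0],[23,-32,0],[23,-32,0]],"dr":[[0,0,0],[0,0,0],[0,0,0],[0,0,0],[0,0,0]],"jaw":[0,0,0,0,0]}'
python3 -m jog '{"travel":[[23,-32,0],[0,-38,-3],[0,-38,-3],[0,-38,-3],[0,-38,-3]],"dr":[[0,0,0],[0,0,0],[0,0,0],[0,0,0],[0,0,0]],"jaw":[0,0,0,0,0]}'
python3 -m jog '{"travel":[[-2,-38,-3],[-2,-38,-3],[-2,-38,-3],[-2,-38,-3],[-2,-38,-3]],"dr":[[0,0,0],[0,0,0],[0,0,0],[0,0,0],[0,0,0]],"jaw":[0,0,0,0,0]}'
python3 -m jog '{"travel":[[0,-38,0],[0,-25,0],[0,0,0]],"dr":[[0,0,0],[0,0,0],[0,0,0]],"jaw":[0,0,0]}'
python3 - <<'E'
from h import *
s=snap("wrist","w1",sc=1.25);print(s["time"],s["eef_pos"],Ro.from_quat(s["tcp_rot"]).as_matrix().round(3),s["qpos"])
C=cam("wrist",s);print(proj(C,[[.437,-.1145,0],[.437,-.1145,.092]])*1.25)
import pickle;pickle.dump(s,open("w1.pkl","wb"))
E
```

```text
time: 0.52
eef_pos: [0.3095, 0.4847, 0.2306]
tcp_rot: [-0.09, 0.996, -0.0, -0.0]
contact_force: [0.1, -0.3, 0.9]
opening: 1.002
time: 0.93
eef_pos: [0.4246, 0.3246, 0.2309]
tcp_rot: [-0.087, 0.996, -0.0, -0.0]
contact_force: [1.2, 0.2, 0.4]
opening: 0.999
time: 1.35
eef_pos: [0.4465, 0.1407, 0.2187]
tcp_rot: [-0.087, 0.996, -0.0, -0.0]
contact_force: [1.1, -1.2, 0.7]
opening: 0.997
time: 1.77
eef_pos: [0.4363, -0.0491, 0.204]
tcp_rot: [-0.087, 0.996, 0.0, 0.0]
contact_force: [0.6, -0.1, -0.4]
opening: 1.002
time: 2.02
eef_pos: [0.4368, -0.1145, 0.2041]
tcp_rot: [-0.084, 0.996, -0.001, -0.0]
contact_force: [-0.1, -0.1, -0.2]
opening: 1.001
2.0167 [ 0.43679354 -0.11445562  0.20413846] [[-0.986 -0.168 -0.   ]
 [-0.168  0.986 -0.001]
 [ 0.001 -0.001 -1.   ]] [-4.80847670e-01 -2.01001053e-01  2.13177184e+00 -1.48406323e-03
  1.21043249e+00 -2.22002238e+00]
[[405.255259   222.78814633]
 [405.36158403 251.79778328]]
```

View wrist.

View pics/w1.png

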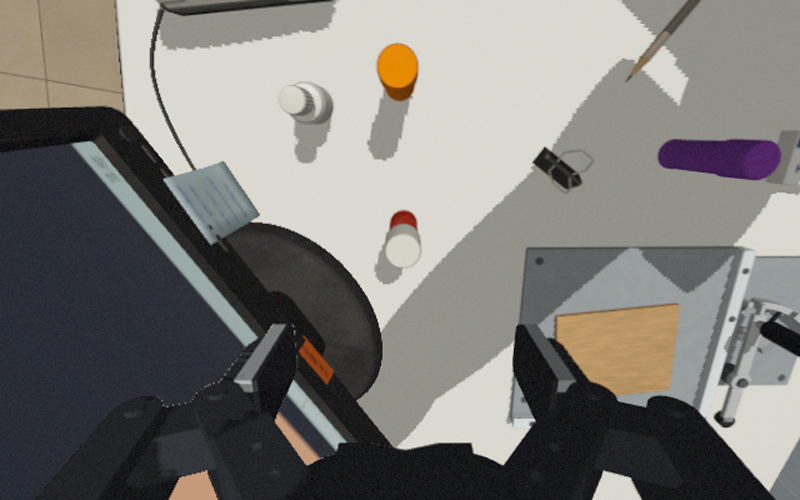

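The cap top is at (403,250) px against (405,252) predicted, so the stick position is good to ~1 mm and the monitor is clear. Descending and gripping.

```bash

python3 -m jog '{"travel":[[0,0,-40],[0,0,-40],[0,0,-40],[0,0,-24],[0,0,-10]],"dr":[[0,0,0],[0,0,0],[0,0,0],[0,0,0],[0,0,0]],"jaw":[0,0,0,0,0]}' 40
python3 -m jog '{"travel":[[0,0,0],[0,0,0],[0,0,0],[0,0,0],[0,0,0]],"dr":[[0,0,0],[0,0,0],[0,0,0],[0,0,0],[0,0,0]],"jaw":[255,255,255,255,255]}' 40
python3 -m jog '{"travel":[[0,0,0],[0,0,0],[0,0,0],[0,0,10],[0,0,10]],"dr":[[0,0,0],[0,0,0],[0,0,0],[0,0,0],[0,0,0]],"jaw":[255,255,255,255,255]}' 40
```

```text
time: 2.48
eef_pos: [0.4338, -0.1078, 0.0459]
tcp_rot: [-0.088, 0.996, 0.002, -0.004]
contact_force: [0.1, -0.1, -0.5]
opening: 0.998
time: 2.9
eef_pos: [0.4386, -0.1112, 0.0523]
tcp_rot: [-0.087, 0.996, -0.001, 0.002]
contact_force: [0.5, 0.1, -0.8]
opening: 0.301
time: 3.32
eef_pos: [0.4364, -0.1102, 0.0705]
tcp_rot: [-0.087, 0.996, 0.0, -0.001]
contact_force: [0.7, -0.7, -0.2]
opening: 0.299
```

```bash
cat >> h.py <<'E'
P=np.load("jig.npy")
def j2w(x,y):
    c,s=np.cos(P[2]),np.sin(P[2]);return np.round([P[0]*1e3+c*x-s*y,P[1]*1e3+s*x+c*y],1)
def w2j(X):
    c,s=np.cos(P[2]),np.sin(P[2]);d=np.array(X[:2])*1e3-P[:2]*1e3;return np.round([c*d[0]+s*d[1],-s*d[0]+c*d[1]],1)
E
python3 - <<'E'
from h import *
s=get_state();print(s["eef_pos"],w2j(s["eef_pos"]))
a=.11;b=lambda x,y:(10.4+x*np.cos(a)-y*np.sin(a),9.5+x*np.sin(a)+y*np.cos(a))
A=b(-10,-86);print("A",A,j2w(*A)); print("end y",j2w(A[0],-25.5), "jy",j2w(0,1)-j2w(0,0),"jx",j2w(100,0)-j2w(0,0))
E
```

```text
[ 0.43644836 -0.11024854  0.0705277 ] [-123.7 -200.9]
A (np.float64(9.901372892430066), np.float64(-77.07800743264768)) [546.5  35. ]
end y [537.5  85.8] jy [-0.1  1. ] jx [98.5 17.4]
```

```bash

python3 -m jog '{"travel":[[22,29,0],[22,29,0],[22,29,0],[22,29,0],[22,29,0]],"dr":[[0,0,0],[0,0,0],[0,0,0],[0,0,0],[0,0,0]],"jaw":[255,255,255,255,255]}' 40
python3 -m jog '{"travel":[[0,0,0],[0,0,0],[0,0,-5],[0,0,-4],[0,0,0]],"dr":[[0,0,0],[0,0,0],[0,0,0],[0,0,0],[0,0,0]],"jaw":[255,255,255,255,255]}' 40
python3 - <<'E'
from h import *
s=snap("wrist","w2",sc=1.25);print(s["time"],s["eef_pos"],w2j(s["eef_pos"]),s["contact_force"])
C=cam("wrist",s);e=s["eef_pos"]
x=np.r_[j2w(88,108)/1e3,.008];y=np.r_[j2w(-100,-90)/1e3,.008]
print(proj(C,[x,y,e-[0,0,.05]])*1.25)
E
```

```text
time: 3.73
eef_pos: [0.548, 0.0359, 0.0712]
tcp_rot: [-0.087, 0.996, -0.0, 0.0]
contact_force: [0.5, -0.8, 0.1]
opening: 0.294
time: 4.15
eef_pos: [0.5459, 0.0335, 0.0604]
tcp_rot: [-0.086, 0.996, 0.0, -0.001]
contact_force: [0.5, -0.6, 0.6]
opening: 0.298
4.15 [0.54589281 0.03352968 0.06039724] [  9.1 -78.4] [ 0.48494928 -0.5608243   0.64632416]
[[703.71031118 399.80368789]
 [380.28821146  67.54054265]
 [405.46046416 285.05578966]]
```

View pics/w2.png

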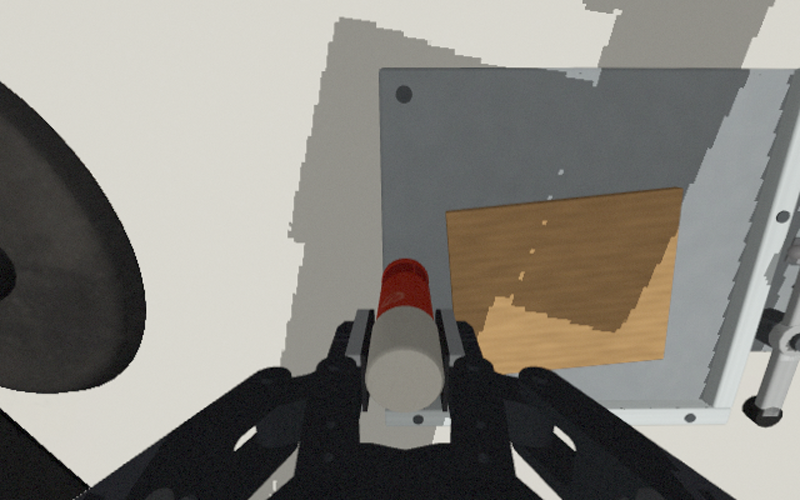

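Wrist view: jig corner at (380,69) as predicted; stick foot (405,285) about 12 mm short of the board's −y edge at x≈449. Pushing along jig +y.

```bash

python3 -m jog '{"travel":[[-0.9,5,0],[-0.9,5,0],[-0.9,5,0],[-0.9,5,0],[-0.9,5,0]],"dr":[[0,0,0],[0,0,0],[0,0,0],[0,0,0],[0,0,0]],"jaw":[255,255,255,255,255]}' 40
python3 -m jog '{"travel":[[-0.9,5,0],[-0.9,5,0],[-0.9,5,0],[-0.7,4,0],[-0.7,4,0]],"dr":[[0,0,0],[0,0,0],[0,0,0],[0,0,0],[0,0,0]],"jaw":[255,255,255,255,255]}' 40
python3 -m jog '{"travel":[[-0.3,2,0],[0,0,0],[0,0,0]],"dr":[[0,0,0],[0,0,0],[0,0,0]],"jaw":[255,255,255]}' 40
python3 - <<'E'
from h import *
s=snap("wrist","w3",sc=1.25);print(s["time"],s["eef_pos"],w2j(s["eef_pos"]),s["contact_force"])
C=cam("wrist",s)
x=np.r_[j2w(88,108)/1e3,.008];t=[np.r_[j2w(a,b)/1e3,.014] for a,b in((88,108),(88,-12),(-12,-12),(-12,108))]
print(proj(C,[x]+t)*1.25)
E
```

```text
time: 4.62
eef_pos: [0.5424, 0.06, 0.0613]
tcp_rot: [-0.087, 0.996, -0.0, -0.0]
contact_force: [0.7, -0.7, -1.6]
opening: 0.294
time: 5.03
eef_pos: [0.5384, 0.0825, 0.0613]
tcp_rot: [-0.088, 0.996, -0.001, -0.0]
contact_force: [-0.7, -7.8, 1.2]
opening: 0.3
time: 5.28
eef_pos: [0.5379, 0.0828, 0.0614]
tcp_rot: [-0.088, 0.996, -0.002, -0.001]
contact_force: [-1.1, -6.6, 0.9]
opening: 0.301
5.2833 [0.53791017 0.082758   0.06140081] [  9.8 -28.5] [-1.05524487 -6.57414957  0.94481843]
[[624.27502386 399.98145324]
 [629.67240203 406.5556455 ]
 [432.63506227 406.28001465]
 [437.32319255 248.64642144]
 [664.61462089 249.46408659]]
```

View pics/w3.png

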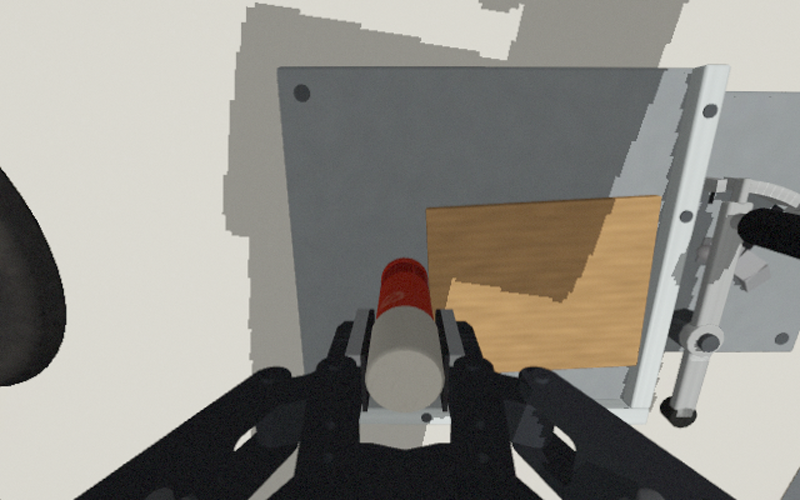

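Board's +x+y corner (638,367) reached the left fence but the other end (658,195) is still ~5 mm off. I'll push nearer the −x end to square it.

```bash

python3 -m jog '{"travel":[[1.6,-9,0],[-17,-3,0],[-17,-3,0],[0,0,0],[-0.5,3,0]],"dr":[[0,0,0],[0,0,0],[0,0,0],[0,0,0],[0,0,0]],"jaw":[255,255,255,255,255]}' 40
python3 -m jog '{"travel":[[-0.4,2,0],[-0.4,2,0],[-0.4,2,0],[-0.2,1,0],[0,0,0]],"dr":[[0,0,0],[0,0,0],[0,0,0],[0,0,0],[0,0,0]],"jaw":[255,255,255,255,255]}' 40
python3 -c "
from h import *
s=get_state();print(w2j(s['eef_pos']),s['contact_force'])"
```

```text
time: 5.75
eef_pos: [0.5053, 0.0723, 0.0613]
tcp_rot: [-0.086, 0.996, 0.0, 0.0]
contact_force: [-0.2, -0.3, -0.1]
opening: 0.299
time: 6.17
eef_pos: [0.5044, 0.0795, 0.0615]
tcp_rot: [-0.087, 0.996, -0.0, 0.0]
contact_force: [0.6, -3.1, 0.4]
opening: 0.299
[-23.8 -25.9] [ 0.56003594 -3.05528145  0.3771952 ]
```

```bash

python3 -m jog '{"travel":[[-0.2,1,0],[-0.2,1,0],[0,0,0],[0,0,0]],"dr":[[0,0,0],[0,0,0],[0,0,0],[0,0,0]],"jaw":[255,255,255,255]}' 40
python3 - <<'E'
from h import *
s=snap("wrist","w4",sc=1.25);print(s["time"],s["eef_pos"],w2j(s["eef_pos"]),s["contact_force"])
E
```

```text
time: 6.5
eef_pos: [0.5043, 0.08, 0.0616]
tcp_rot: [-0.088, 0.996, -0.002, 0.001]
contact_force: [0.7, -6.5, 0.2]
opening: 0.3
6.5 [0.50426967 0.08004555 0.06158935] [-23.8 -25.3] [ 0.68577131 -6.46908383  0.15391536]
```

View pics/w4.png

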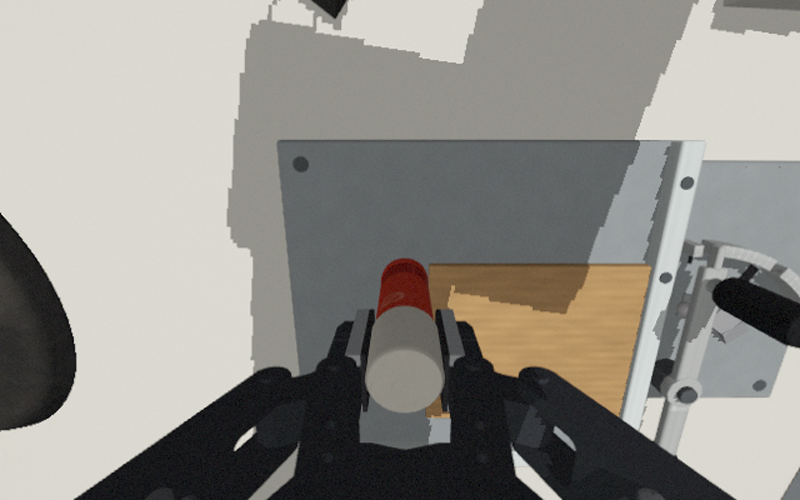

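Left side is now flush (board's edges parallel with the fence). Going round to the −x side.

```bash

python3 -m jog '{"travel":[[1.7,-9.8,0],[-20.2,-3.6,0],[-20.2,-3.6,0],[0,0,0],[-4.9,27.6,0]],"dr":[[0,0,0],[0,0,0],[0,0,0],[0,0,0],[0,0,0]],"jaw":[255,255,255,255,255]}' 40
python3 -m jog '{"travel":[[-4.9,27.6,0],[-4.9,27.6,0],[0,0,0],[4,0.7,0],[5,0.9,0]],"dr":[[0,0,0],[0,0,0],[0,0,0],[0,0,0],[0,0,0]],"jaw":[255,255,255,255,255]}' 40
python3 -c "
from h import *
s=get_state();print(w2j(s['eef_pos']),s['contact_force'])"
```

```text
time: 6.97
eef_pos: [0.4609, 0.0899, 0.0618]
tcp_rot: [-0.084, 0.996, 0.0, 0.001]
contact_force: [0.9, 0.5, -0.9]
opening: 0.296
time: 7.38
eef_pos: [0.4596, 0.149, 0.0613]
tcp_rot: [-0.087, 0.996, 0.0, 0.0]
contact_force: [1.3, 0.1, 1.0]
opening: 0.297
[-55.8  50.3] [1.29344037 0.07932193 1.02097156]
```

```bash

python3 -m jog '{"travel":[[4.9,0.87,0],[4.9,0.87,0],[4.9,0.87,0],[4.9,0.87,0],[3.9,0.7,0]],"dr":[[0,0,0],[0,0,0],[0,0,0],[0,0,0],[0,0,0]],"jaw":[255,255,255,255,255]}' 40
python3 -m jog '{"travel":[[2,0.35,0],[2,0.35,0],[1,0.2,0],[0,0,0],[0,0,0]],"dr":[[0,0,0],[0,0,0],[0,0,0],[0,0,0],[0,0,0]],"jaw":[255,255,255,255,255]}' 40
python3 -c "
from h import *
s=get_state();print(w2j(s['eef_pos']),s['contact_force'])"
```

```text
time: 7.8
eef_pos: [0.4832, 0.1525, 0.0612]
tcp_rot: [-0.087, 0.996, -0.0, -0.0]
contact_force: [-0.4, -0.3, 0.4]
opening: 0.296
time: 8.22
eef_pos: [0.4878, 0.1541, 0.0613]
tcp_rot: [-0.087, 0.996, 0.0, 0.0]
contact_force: [-0.2, -0.0, -0.6]
opening: 0.3
[-27.2  50.4] [-0.18759548 -0.02846316 -0.56248925]
```

```bash

python3 -m jog '{"travel":[[1,0.2,0],[1,0.2,0],[0,0,0],[0,0,0]],"dr":[[0,0,0],[0,0,0],[0,0,0],[0,0,0]],"jaw":[255,255,255,255]}' 40
python3 -m jog '{"travel":[[1,0.2,0],[0,0,0],[0,0,0]],"dr":[[0,0,0],[0,0,0],[0,0,0]],"jaw":[255,255,255]}' 40
python3 -m jog '{"travel":[[1,0.2,0],[0,0,0],[0,0,0]],"dr":[[0,0,0],[0,0,0],[0,0,0]],"jaw":[255,255,255]}' 40
python3 -c "
from h import *
s=get_state();print(w2j(s['eef_pos']),s['contact_force'])"
```

```text
time: 8.55
eef_pos: [0.4898, 0.1545, 0.0614]
tcp_rot: [-0.087, 0.996, 0.0, 0.0]
contact_force: [0.8, -0.3, -0.6]
opening: 0.298
time: 8.8
eef_pos: [0.4908, 0.1546, 0.0614]
tcp_rot: [-0.087, 0.996, 0.0, 0.0]
contact_force: [-0.5, 0.2, 0.7]
opening: 0.298
time: 9.05
eef_pos: [0.4917, 0.1547, 0.0613]
tcp_rot: [-0.087, 0.996, -0.0, 0.0]
contact_force: [-0.6, -1.3, -1.4]
opening: 0.301
[-23.2  50.4] [-0.61546789 -1.33711154 -1.38710009]
```

```bash

python3 -m jog '{"travel":[[1,0.2,0],[0,0,0],[0,0,0]],"dr":[[0,0,0],[0,0,0],[0,0,0]],"jaw":[255,255,255]}' 40
python3 -m jog '{"travel":[[1,0.2,0],[0,0,0],[0,0,0]],"dr":[[0,0,0],[0,0,0],[0,0,0]],"jaw":[255,255,255]}' 40
python3 - <<'E'
from h import *
s=snap("wrist","w5",sc=1.25);print(s["time"],s["eef_pos"],w2j(s["eef_pos"]),s["contact_force"])
E
```

```text
time: 9.3
eef_pos: [0.4922, 0.1549, 0.0612]
tcp_rot: [-0.087, 0.996, -0.0, -0.001]
contact_force: [-2.3, -0.9, 0.4]
opening: 0.297
time: 9.55
eef_pos: [0.4926, 0.155, 0.061]
tcp_rot: [-0.087, 0.996, -0.0, -0.002]
contact_force: [-5.4, -1.7, 2.9]
opening: 0.302
9.55 [0.4925855  0.15497338 0.06100597] [-22.3  50.5] [-5.36687415 -1.68619493  2.9422345 ]
```

View pics/w5.png

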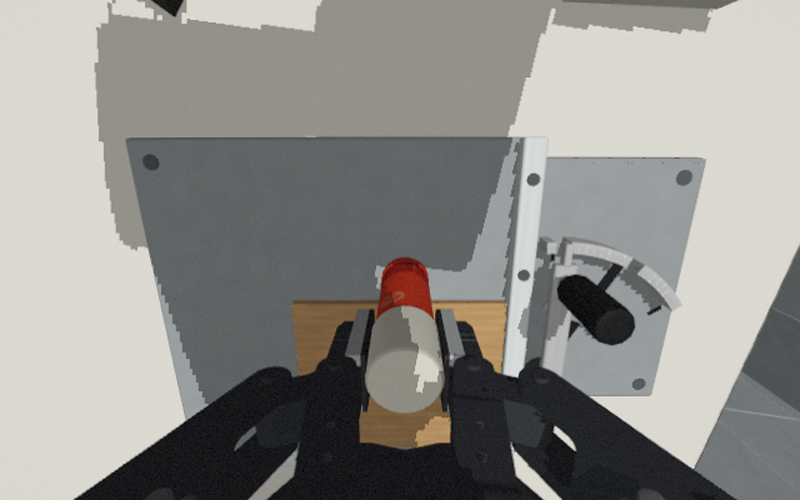

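Board's −x edge is level (row 301), its corner (506,301) against the left fence, and the push stops with ~5 N: x fence reached. Now a confirming +y nudge at the board's middle.

```bash

python3 -m jog '{"travel":[[-10.8,-1.9,0],[5.2,-29.6,0],[5.2,-29.6,0],[5.2,-29.6,0],[0,0,0]],"dr":[[0,0,0],[0,0,0],[0,0,0],[0,0,0],[0,0,0]],"jaw":[255,255,255,255,255]}' 40
python3 -m jog '{"travel":[[34.5,6.1,0],[34.5,6.1,0],[0,0,0],[-0.9,5,0],[-0.5,3,0]],"dr":[[0,0,0],[0,0,0],[0,0,0],[0,0,0],[0,0,0]],"jaw":[255,255,255,255,255]}' 40
python3 -m jog '{"travel":[[-0.4,2,0],[-0.2,1,0],[-0.2,1,0],[0,0,0],[0,0,0]],"dr":[[0,0,0],[0,0,0],[0,0,0],[0,0,0],[0,0,0]],"jaw":[255,255,255,255,255]}' 40
python3 -c "
from h import *
s=get_state();print(w2j(s['eef_pos']),s['contact_force'])"
```

```text
time: 10.02
eef_pos: [0.5015, 0.0608, 0.0624]
tcp_rot: [-0.085, 0.996, -0.001, 0.003]
contact_force: [0.3, -0.2, 0.4]
opening: 0.294
time: 10.43
eef_pos: [0.566, 0.0854, 0.061]
tcp_rot: [-0.087, 0.996, 0.0, 0.0]
contact_force: [-0.4, -0.3, -0.3]
opening: 0.299
time: 10.85
eef_pos: [0.565, 0.0887, 0.0615]
tcp_rot: [-0.087, 0.996, -0.0, 0.0]
contact_force: [-0.5, -0.5, 0.3]
opening: 0.298
[ 37.5 -27.4] [-0.52340295 -0.4922025   0.31729116]
```

```bash

python3 -m jog '{"travel":[[-0.2,1,0],[-0.2,1,0],[0,0,0],[0,0,0]],"dr":[[0,0,0],[0,0,0],[0,0,0],[0,0,0]],"jaw":[255,255,255,255]}' 40
python3 -m jog '{"travel":[[-0.2,1,0],[0,0,0],[0,0,0]],"dr":[[0,0,0],[0,0,0],[0,0,0]],"jaw":[255,255,255]}' 40
python3 -m jog '{"travel":[[-0.2,1,0],[0,0,0],[0,0,0]],"dr":[[0,0,0],[0,0,0],[0,0,0]],"jaw":[255,255,255]}' 40
python3 -c "
from h import *
s=get_state();print(w2j(s['eef_pos']),s['contact_force'])"
```

```text
time: 11.18
eef_pos: [0.565, 0.0904, 0.0614]
tcp_rot: [-0.087, 0.996, -0.0, 0.0]
contact_force: [-1.2, -1.5, 0.0]
opening: 0.303
time: 11.43
eef_pos: [0.5649, 0.0908, 0.0615]
tcp_rot: [-0.087, 0.996, -0.001, 0.0]
contact_force: [0.6, -5.0, -0.1]
opening: 0.301
time: 11.68
eef_pos: [0.5649, 0.0911, 0.0615]
tcp_rot: [-0.088, 0.996, -0.002, 0.0]
contact_force: [0.2, -7.3, 0.7]
opening: 0.3
[ 37.8 -25. ] [ 0.17556566 -7.34428996  0.7303743 ]
```

```bash

python3 -m jog '{"travel":[[1.4,-8,0],[0,0,33],[0,0,40],[24,29,10],[24,29,6]],"dr":[[0,0,0],[0,0,0],[0,0,0],[0,0,0],[0,0,0]],"jaw":[255,255,255,255,255]}' 40
python3 -m jog '{"travel":[[24,29,0],[0,0,0],[0,0,0]],"dr":[[0,0,0],[0,0,0],[0,0,0]],"jaw":[255,255,255]}' 40
python3 - <<'E'
from h import *
s=snap("wrist","w6",crop=(240,40,640,340),sc=2);print(s["time"],s["eef_pos"],w2j(s["eef_pos"]),s["contact_force"])
E
```

```text
time: 12.1
eef_pos: [0.616, 0.1431, 0.155]
tcp_rot: [-0.085, 0.996, 0.001, 0.003]
contact_force: [0.1, -1.2, -1.0]
opening: 0.297
time: 12.35
eef_pos: [0.638, 0.1736, 0.1496]
tcp_rot: [-0.088, 0.996, 0.001, -0.001]
contact_force: [-0.3, 0.5, -0.4]
opening: 0.3
12.35 [0.63803705 0.17362579 0.14957104] [124.2  43.6] [-0.31170536  0.49848671 -0.41568046]
```

View pics/w6.png

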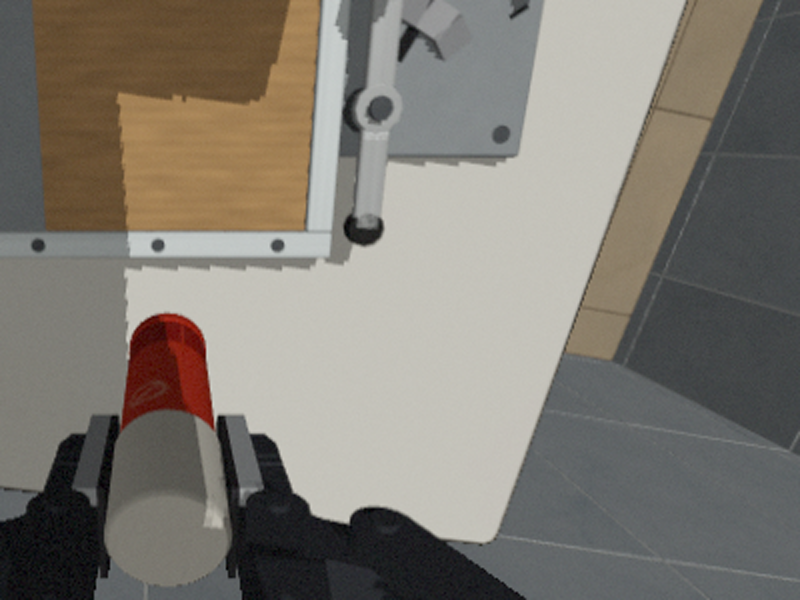

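Board lies against both fences with no visible gap (corner at ~(307,232)). Now to the lever with the stick raised to knob height.

```bash

python3 -m jog '{"travel":[[-40,6.6,0],[-40,6.6,0],[-40,6.6,0],[-40,6.6,0],[0,0,0]],"dr":[[0,0,0],[0,0,0],[0,0,0],[0,0,0],[0,0,0]],"jaw":[255,255,255,255,255]}' 60
python3 -m jog '{"travel":[[0,0,-35],[0,0,-20],[0,0,0],[0,0,0]],"dr":[[0,0,0],[0,0,0],[0,0,0],[0,0,0]],"jaw":[255,255,255,255]}' 60
python3 -c "
from h import *
s=get_state();print(s['eef_pos'],w2j(s['eef_pos']),s['contact_force'])"
```

```text
time: 12.82
eef_pos: [0.4677, 0.1978, 0.146]
tcp_rot: [-0.088, 0.996, 0.0, -0.006]
contact_force: [-0.9, -1.0, -2.4]
opening: 0.292
time: 13.15
eef_pos: [0.4764, 0.1973, 0.0942]
tcp_rot: [-0.086, 0.996, 0.0, -0.002]
contact_force: [-0.0, -0.3, 0.1]
opening: 0.293
[0.47638948 0.19727116 0.09422275] [-30.9  95. ] [-0.00995955 -0.31703452  0.12027973]
```

```bash

python3 -m jog '{"travel":[[-0.7,4,0],[-0.7,4,0],[-0.5,3,0],[-0.5,3,0],[-0.5,3,0]],"dr":[[0,0,0],[0,0,0],[0,0,0],[0,0,0],[0,0,0]],"jaw":[255,255,255,255,255]}' 60
python3 -m jog '{"travel":[[-0.5,3,0],[-0.5,3,0],[-0.5,3,0],[0,0,0]],"dr":[[0,0,0],[0,0,0],[0,0,0],[0,0,0]],"jaw":[255,255,255,255]}' 60
python3 -m jog '{"travel":[[-0.3,2,0],[-0.3,2,0],[0,0,0]],"dr":[[0,0,0],[0,0,0],[0,0,0]],"jaw":[255,255,255]}' 60
python3 -c "
from h import *
s=get_state();print(s['eef_pos'],w2j(s['eef_pos']),s['contact_force'])"
```

```text
time: 13.57
eef_pos: [0.4758, 0.2149, 0.0963]
tcp_rot: [-0.088, 0.996, -0.001, 0.001]
contact_force: [1.9, -4.4, 0.1]
opening: 0.295
time: 13.9
eef_pos: [0.4733, 0.2246, 0.0953]
tcp_rot: [-0.087, 0.996, 0.0, -0.0]
contact_force: [0.4, -1.1, 0.7]
opening: 0.295
time: 14.15
eef_pos: [0.4725, 0.2285, 0.0951]
tcp_rot: [-0.087, 0.996, 0.0, -0.0]
contact_force: [0.9, -0.9, 0.1]
opening: 0.293
[0.47251998 0.22847556 0.09506079] [-29.3 126.4] [ 0.91093588 -0.86140371  0.11514588]
```

```bash

python3 -m jog '{"travel":[[-0.3,2,0],[-0.3,2,0],[0,0,0]],"dr":[[0,0,0],[0,0,0],[0,0,0]],"jaw":[255,255,255]}' 60
python3 -m jog '{"travel":[[-0.3,2,0],[-0.3,2,0],[0,0,0]],"dr":[[0,0,0],[0,0,0],[0,0,0]],"jaw":[255,255,255]}' 60
python3 - <<'E'
from h import *
s=snap("wrist","w7",crop=(280,60,640,330),sc=2.2);print(s["time"],s["eef_pos"],w2j(s["eef_pos"]),s["contact_force"])
C=cam("wrist",s)
for th in (0,.3,.4,.5,.6,1):
    k=j2w(35-65*np.cos(th),132+65*np.sin(th))/1e3
    print(th,((proj(C,[[*k,.0755],[*k,.0355]])-[280,60])*2.2).round())
E
```

```text
time: 14.4
eef_pos: [0.472, 0.2327, 0.0952]
tcp_rot: [-0.087, 0.996, 0.0, -0.0]
contact_force: [0.1, -0.0, -1.0]
opening: 0.294
time: 14.65
eef_pos: [0.4716, 0.2365, 0.0953]
tcp_rot: [-0.087, 0.996, 0.0, 0.0]
contact_force: [0.4, 0.5, -0.2]
opening: 0.292
14.65 [0.4715651  0.23648801 0.09532728] [-28.9 134.4] [ 0.43601622  0.48396973 -0.18750321]
0 [[ 89. 408.]
 [ 90. 355.]]
0.3 [[160. 418.]
 [149. 363.]]
0.4 [[182. 425.]
 [167. 369.]]
0.5 [[203. 435.]
 [185. 377.]]
0.6 [[223. 446.]
 [201. 387.]]
1 [[283. 504.]
 [251. 437.]]
```

View pics/w7.png

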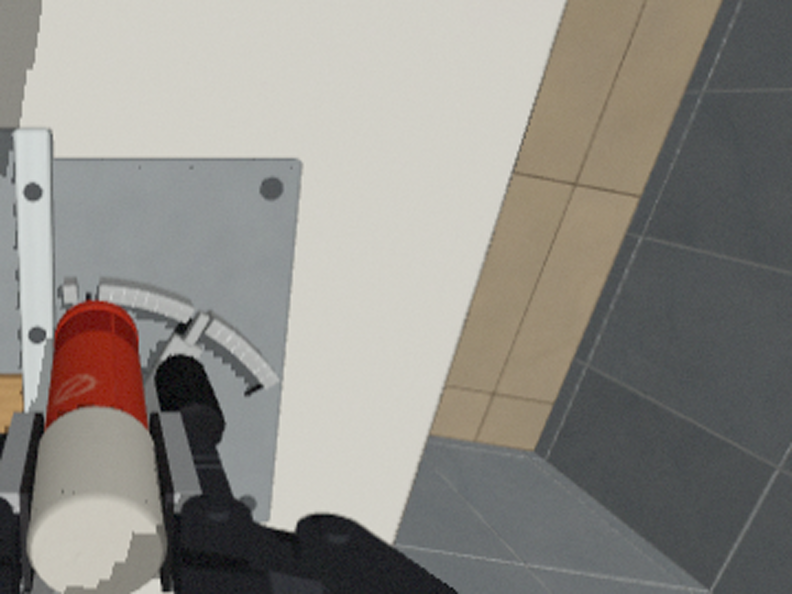

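Knob seen at base (183,372), top (205,430), matching θ≈0.5, pointer at the long mark, no contact force. Backing off and carrying the stick to the bare desk on the jig's −y side.

```bash

python3 -m jog '{"travel":[[3.5,-20,0],[0,0,40],[7.1,-40,0],[7.1,-40,0],[7.1,-40,0]],"dr":[[0,0,0],[0,0,0],[0,0,0],[0,0,0],[0,0,0]],"jaw":[255,255,255,255,255]}' 60
python3 -m jog '{"travel":[[7.1,-40,0],[7.1,-40,0],[7.1,-40,0],[0,0,0],[0,0,0]],"dr":[[0,0,0],[0,0,0],[0,0,0],[0,0,0],[0,0,0]],"jaw":[255,255,255,255,255]}' 60
python3 -m jog '{"travel":[[0,0,-40],[0,0,-30],[0,0,-10],[0,0,0],[0,0,0]],"dr":[[0,0,0],[0,0,0],[0,0,0],[0,0,0],[0,0,0]],"jaw":[255,255,255,255,255]}' 40
python3 -c "
from h import *
s=get_state();print(s['eef_pos'],w2j(s['eef_pos']),s['contact_force'])"
```

```text
time: 15.12
eef_pos: [0.497, 0.0952, 0.1365]
tcp_rot: [-0.088, 0.996, -0.0, 0.001]
contact_force: [0.8, 0.5, -0.5]
opening: 0.293
time: 15.53
eef_pos: [0.5181, -0.026, 0.1355]
tcp_rot: [-0.085, 0.996, 0.0, 0.0]
contact_force: [0.2, 0.8, -1.3]
opening: 0.294
time: 15.95
eef_pos: [0.5177, -0.0228, 0.0553]
tcp_rot: [-0.088, 0.996, 0.0, -0.0]
contact_force: [0.2, -0.3, -0.1]
opening: 0.293
[ 0.51767899 -0.02276202  0.0553427 ] [ -28.5 -128.9] [ 0.1681223  -0.29400753 -0.12958562]
```

```bash

python3 -m jog '{"travel":[[0,0,-2],[0,0,-1],[0,0,0],[0,0,0]],"dr":[[0,0,0],[0,0,0],[0,0,0],[0,0,0]],"jaw":[255,255,255,255]}' 30
python3 -m jog '{"travel":[[0,0,-1],[0,0,0],[0,0,0]],"dr":[[0,0,0],[0,0,0],[0,0,0]],"jaw":[255,255,255]}' 20
python3 -m jog '{"travel":[[0,0,-0.5],[0,0,0],[0,0,0]],"dr":[[0,0,0],[0,0,0],[0,0,0]],"jaw":[255,255,255]}' 20
python3 -c "
from h import *
s=snap('wrist','w8',sc=1.25);print(s['eef_pos'],s['contact_force'])"
```

```text
time: 16.28
eef_pos: [0.5179, -0.0238, 0.0527]
tcp_rot: [-0.087, 0.996, -0.0, 0.0]
contact_force: [-0.0, -0.2, -0.6]
opening: 0.295
time: 16.53
eef_pos: [0.5181, -0.024, 0.0519]
tcp_rot: [-0.087, 0.996, -0.0, 0.0]
contact_force: [0.1, 1.0, 3.1]
opening: 0.293
time: 16.78
eef_pos: [0.5182, -0.024, 0.0518]
tcp_rot: [-0.087, 0.996, 0.0, 0.0]
contact_force: [-1.4, 0.1, 5.0]
opening: 0.294
[ 0.51823502 -0.0240198   0.05177069] [-1.38470807  0.113476    5.03160187]
```

View pics/w8.png

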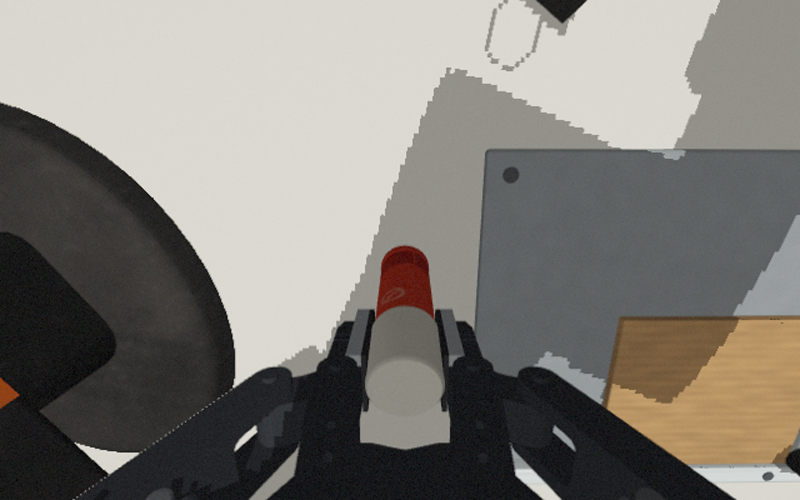

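```bash
python3 - <<'E'
from h import *
s=get_state();C=cam("wrist",s);Rt=Ro.from_quat(s["tcp_rot"]).as_matrix();e=np.array(s["eef_pos"])
a=np.linspace(0,2*np.pi,73)
for th in (0,2,4,6,8):
  for L in (.0505,.052):
    c,si=np.cos(np.radians(th)),np.sin(np.radians(th))
    # tool frame: stick axis dir down=(si,0,c); pivot at grasp point (0,0,-.019)
    ax=np.array([si,0,c]);px=np.array([c,0,-si])
    f=lambda d:np.array([[0,0,-.019]]+0*a[:,None]+d*ax+.0135*(np.cos(a)[:,None]*px+np.sin(a)[:,None]*[0,1,0]))
    foot=proj(C,e+f(.019+L)@Rt.T)*1.25;top=proj(C,e+f(.019+L-.092)@Rt.T)*1.25
    print(th,L,"foot top row",foot[:,1].min().round(1),"cap rows",top[:,1].min().round(1),top[:,1].max().round(1))
E
```

```text
0 0.0505 foot top row 261.4 cap rows 357.3 428.1
0 0.052 foot top row 260.5 cap rows 354.6 424.8
2 0.0505 foot top row 257.4 cap rows 360.4 428.9
2 0.052 foot top row 256.5 cap rows 357.5 425.5
4 0.0505 foot top row 253.5 cap rows 363.5 429.6
4 0.052 foot top row 252.5 cap rows 360.4 426.1
6 0.0505 foot top row 249.6 cap rows 366.5 430.2
6 0.052 foot top row 248.5 cap rows 363.3 426.6
8 0.0505 foot top row 245.8 cap rows 369.6 430.7
8 0.052 foot top row 244.6 cap rows 366.2 427.0
```

The foot's rim is at row 246 instead of 258 at the start: the stick has tilted about 6° in the jaws from the board push. I'll lift a little, tilt the tool to compensate, and set it down again.

```bash

python3 -m jog '{"travel":[[0,0,8],[0,0,0],[0,0,0],[0,0,0]],"dr":[[0,0,0],[1.04,-5.9,0],[0,0,0],[0,0,0]],"jaw":[255,255,255,255]}' 30
python3 -m jog '{"travel":[[0,0,-4],[0,0,-2],[0,0,-1],[0,0,0],[0,0,0]],"dr":[[0,0,0],[0,0,0],[0,0,0],[0,0,0],[0,0,0]],"jaw":[255,255,255,255,255]}' 20
python3 -m jog '{"travel":[[0,0,-0.5],[0,0,0],[0,0,0]],"dr":[[0,0,0],[0,0,0],[0,0,0]],"jaw":[255,255,255]}' 20
python3 -m jog '{"travel":[[0,0,-0.5],[0,0,0],[0,0,0]],"dr":[[0,0,0],[0,0,0],[0,0,0]],"jaw":[255,255,255]}' 20
```

```text
time: 17.17
eef_pos: [0.5164, -0.0239, 0.0584]
tcp_rot: [-0.087, 0.995, 0.005, 0.051]
contact_force: [-0.2, 0.7, -0.7]
opening: 0.296
time: 17.58
eef_pos: [0.518, -0.024, 0.0517]
tcp_rot: [-0.087, 0.995, 0.005, 0.052]
contact_force: [-0.1, -0.4, -0.6]
opening: 0.29
time: 17.83
eef_pos: [0.5179, -0.0239, 0.0515]
tcp_rot: [-0.087, 0.995, 0.005, 0.052]
contact_force: [-0.4, 0.4, 0.4]
opening: 0.301
time: 18.08
eef_pos: [0.5181, -0.024, 0.0514]
tcp_rot: [-0.087, 0.995, 0.005, 0.052]
contact_force: [-1.5, -0.2, 4.6]
opening: 0.298
```

```bash

python3 -m jog '{"travel":[[0,0,0],[0,0,0],[0,0,0],[0,0,0],[0,0,0]],"dr":[[0,0,0],[0,0,0],[0,0,0],[0,0,0],[0,0,0]],"jaw":[170,160,145,130,100]}' 20
python3 -m jog '{"travel":[[0,0,0],[0,0,0],[0,0,0],[0,0,0],[0,0,8]],"dr":[[0,0,0],[0,0,0],[0,0,0],[0,0,0],[0,0,0]],"jaw":[60,0,0,0,0]}' 20
python3 -m jog '{"travel":[[0,0,20],[0,0,30],[0,0,40],[0,0,40],[0,0,20]],"dr":[[0,0,0],[0,0,0],[0,0,0],[0,0,0],[0,0,0]],"jaw":[0,0,0,0,0]}' 20
python3 -m jog '{"travel":[[-30,10,0],[-30,10,0],[0,0,0],[0,0,0]],"dr":[[-0.5,3,0],[-0.5,2.9,0],[0,0,0],[0,0,0]],"jaw":[0,0,0,0]}' 20
python3 - <<'E'
from h import *
a=snap("side","d2");s=snap("wrist","w9");print(s["time"],s["eef_pos"],s["contact_force"])
d=np.load("pics/d2.npy")[140:290,180:400];w=np.load("pics/w9.npy")
d=cv2.resize(d,(440,300),interpolation=cv2.INTER_CUBIC);
o=np.zeros((600,800,3),np.uint8);o[:300,:440]=d
sc=np.load("pics/d1.npy")
x=read_camera("scene")[:,:,::-1][130:260,220:400];o[:260,440:800]=cv2.resize(x,(360,260))
o[300:,:480]=cv2.resize(w,(480,300));cv2.imwrite("pics/final.png",o)
E
```

```text
time: 18.5
eef_pos: [0.5175, -0.0239, 0.0505]
tcp_rot: [-0.087, 0.995, 0.005, 0.052]
contact_force: [0.7, -0.5, -0.5]
opening: 0.602
time: 18.92
eef_pos: [0.5164, -0.0236, 0.0575]
tcp_rot: [-0.087, 0.995, 0.005, 0.05]
contact_force: [-0.2, -0.2, -1.0]
opening: 1.0
time: 19.33
eef_pos: [0.5199, -0.0244, 0.2154]
tcp_rot: [-0.087, 0.995, 0.003, 0.056]
contact_force: [1.9, -0.3, 1.7]
opening: 0.998
time: 19.67
eef_pos: [0.4575, -0.0036, 0.2095]
tcp_rot: [-0.087, 0.996, 0.0, 0.001]
contact_force: [0.2, 0.0, -0.8]
opening: 1.001
19.7167 [ 0.45800943 -0.00387575  0.20938128] [-0.41790355  0.03475617  0.25084999]
```

View pics/final.png

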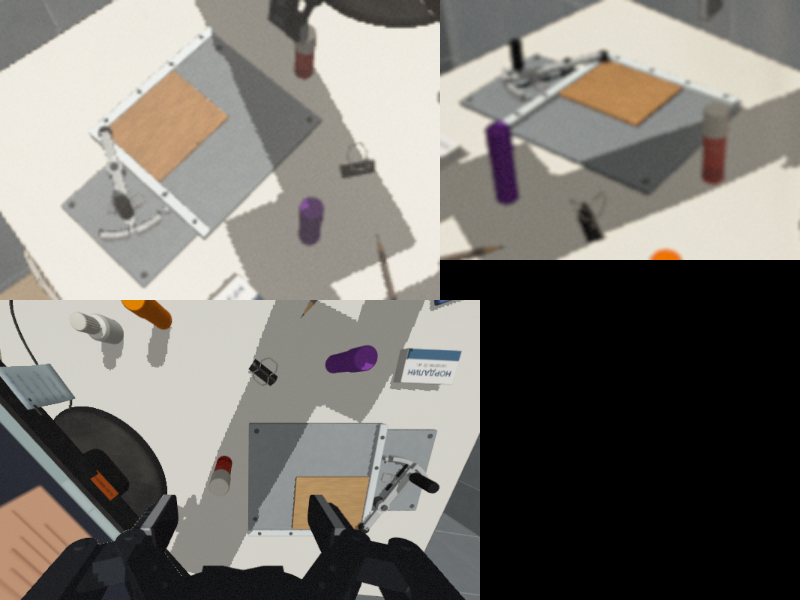

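Final views: the stick stands upright beside the jig (side crop (305,55)). The board is in the corner, the lever is at the middle mark, and the bystanders haven't moved. Handing in.

```bash
python3 -c "
from plant import *
print(sign_off())"
```

```text
the job is handed in; nothing more can be done
None
```

The job is handed in at about 20 s of the 72 s allowed, with every step done in the order asked.

- **Board:** I gripped the glue stick and pushed the board with its foot until it lay against the left (+y) fence, then the far (+x) fence. A last +y push confirmed it, and each push ended in a firm 5–7 N stop. The close view showed no gap at either fence. That last +y push came after the +x one, and I did not push in +x again.
- **Lever:** I threw the keeper with the raised stick. The knob sits where 0.5 rad predicts, at the long mark, and the contact force had dropped to about zero before I backed off.
- **Stick:** It had tilted about 6° in the jaws from pushing, so I tilted the tool to compensate before setting it down on bare desk on the jig's −y side. The last pictures show it upright and the gripper clear of everything.
- **Other things:** The clip, carton, bottle and look-alikes appear undisturbed in the last pictures. I judged this by eye and did not measure it.

No check failed. One reading disagreed: the +x stop came about 3 mm beyond where my calibration predicted. I put that down to the stick's tilt and camera error.

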